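# Unload the sensor test jig through its gate lever

## Robot

A 6-joint arm with a two-finger parallel gripper is mounted at the origin on the work surface. World frame = base frame: x ahead of the robot, y to its left, z up, the work surface at z = 0. Lengths are in mm, angles in degrees, forces in N, time in s.
With the tool pointing down it reaches from about 250 to 775 mm from the base axis. Payload 4 kg.
Tool frame: the origin (TCP) lies on the centre line of the jaws, within the pads' length; the fingertips stand 11 mm ahead of it and the grasp point (between the pads) lies 8 mm behind it (r.tip_extent is the z of the fingertips in the tool frame, in mm); z points along the fingers, y is the line along which they close (so a half turn about z gives the same grasp; the last joint's range is limited). The gripper opens to 94 mm and grips with 3 to 60 N. Pads are 16 mm wide; open, the fingers measure 119 mm over their backs; the gripper's body (75 mm by 177 mm) begins 78 mm behind the grasp point.
Start: joints at [59.066, 4.996, 78.535, -0, 96.463, -5.907], TCP at [232.685, 498.374, 216.506] pointing down, gripper open.
Joint ranges: [-177.83, 177.83], [-43.37, 116.18], [15.69, 146.23], [-61.86, 241.86], [9.47, 152.12], [-147.06, 147.06]. Speed limits (degrees/s): [159.86, 159.86, 180, 180, 180, 180].

## Interface

Orientations are given as [roll, pitch, yaw] about the fixed x, y, z axes, in that order (R = Rz(yaw) Ry(pitch) Rx(roll)).
In Python, from cell import r gives the robot as it stands. The module is installed in compiled form; this text tells all that it offers.
- The arm moves only by the tool play_rows, never from a script. Its argument "increments" is a list of rows, each a list of 4 numbers: the shift along the tool's x, y, z normalised to -1 to 1, where 1 is 0.5 m, then the turn about the tool's z normalised to -1 to 1, where 1 is 90 degrees. In form: [[tx, ty, tz, twist], ...]. A call has 1 to 12 rows; each row is the pose to reach, as a shift and turn from the pose commanded when the call began, along the tool's axes at that moment; what a row does not reach only later rows make up. A row lasts 1/10 s, in which the tool goes at most 50 mm and 8.59 degrees, less where a joint would pass 70% of its speed; a pose out of reach is approached as far as the arm can. A call with a number of a shift or a turn outside -1 to 1 is refused whole. A call with a gripper value outside its range is refused whole. "fingers" is the closure, from 0 (fully open) to 1 (shut), set as the call begins (left out, the last holds). The fingers move at their own pace and stop on an object; the grip force is fixed at half the most. Time passes only in rows, so rows that repeat a pose let the fingers close. It gives the time, the measured TCP pose, the force, the opening and the grip force at its end, in the units of the state.
- r.observe(): the state, without advancing time (a new reading comes with each control period).
- r.capture(name): name is "scene" or "top" or "wrist"; returns the picture (400x640x3 uint8, blue, green, red); there is no depth.
- r.camera_model(name): a dict with "fx", "fy", "cx", "cy" (pixels), "k1" (the pictures are not rectified: a ray, as slopes to the right and down, at radius r is drawn at 1 + k1 r^2 times it, then the intrinsics apply), "T" (4x4, takes a point from camera to world coordinates). Camera axes: x right, y up, looking along -z (the intrinsics and any distortion apply to the point x, -y, -z); pixel columns grow to the right and rows downward; lengths in mm; the calibration is good to about 2 mm. A picture is of the moment at which its call begins: read the wrist's pose just before it. camera_model takes no time and is no camera call; for the wrist camera it gives the pose at the moment of the call.
- r.close_job(): hands the job in; it is judged then, once.
The state is a dict: "time_s": time; "q": joint angles; "qd": joint speeds; "tau": joint torques, N m; "ee_pos": TCP position; "tool_rot": TCP orientation; "wrist_force": force on the tool from outside, world axes, zero at the start; "wrist_torque": the same for the moment, N m; "width": finger opening in mm; "grasp_force": force on a finger pad.
Only numpy, scipy, OpenCV 4.12 (cv2) and the standard library are available. Lean on these libraries where they do the work, as an engineer would, in place of code of your own. Each camera call takes 0.05 s, during which the arm holds its last target. There are 200 camera calls.

## Task

Work the red lever through its zigzag gate from the park end to the lift end so that the ejector raises the sensor heads, and pack every head, lens up and flat on the floor, into its own pocket of the blue tray. Then bring the lever back through the gate into its park notch, and close the jig by lowering the aluminium cover plate over the two pins until it rests flush on the block. Do not disturb the carton, the jar or the screwdriver.

Things in the scene. Friction and masses are not known exactly. Their poses are not given: they have to be found in the camera images.
- fixture: The test jig, fixed to the bench: a dark steel block 150 x 200 x 52 mm (local x, y, z). Origin: centre of its underside, on the bench. Four square wells, 48 mm wide, at local (x, y) = (+-38, +-38) mm. Two brass locating pins, 8 mm in diameter, 18 mm tall with tapered tips, stand on its top at local (0, -85) and (0, +85) mm. The gate housing is fixed beside it.
- jig_top (a point): Centre of the jig block's top face, 52 mm above the bench, midway between the two pins; same axes as the jig.
- gate_mid (a point): Centre of the top of the yellow gate plate, 70 mm above the bench, at jig local (0, +160) mm, on a grey housing 130 x 90 mm; jig axes. Zigzag slot 18 mm wide; its centre line in (lever_u, lever_v) mm: (0, 40) park notch - (0, 0) - (40, 0) - (40, 40) - (80, 40) - (80, 0) lift notch. Metal tongues bar every short cut. Plate centre is at (40, 20).
- lever_knob (a point): Centre of the lever's upright red knob (26 mm in diameter, 46 mm tall, its underside 20 mm above the yellow plate), on a 12 mm steel stem through the slot. The lever stays upright and only slides, in the jig's local x and y; it stays where it is left.
- lever_u (a joint): Lever travel along the jig's local +x, 0 to 0.080 m, about 4 N of friction plus up to 3 N of lift load. It raises the ejector: lift = 0.425 x this value.
- lever_v (a joint): Lever travel along the jig's local +y, 0 (next to the well block) to 0.040 m (away from it), about 3 N of friction. It starts anywhere along the park row (lever_u = 0).
- ejector (a joint): Height of the four ejector plungers (all on one lift) under the wells: 0 is down, 0.034 m is fully up. Driven by the lever only. Down, a head lies sunk with its lens 2 mm below the block's top; fully up, it stands 32 mm out of its well, 8 mm of it still inside.
- head0_mid (a point): Centre (half-way up, 20 mm above the underside) of a white sensor head: square body 46 x 46 x 32 mm with a domed lens 36 mm wide and 8 mm high on top, 50 to 100 g. z is up through the lens, x and y are square to its flat sides. Starts sunk in one of the jig's wells; may be absent.
- head1_mid (a point): Centre (half-way up, 20 mm above the underside) of a white sensor head: square body 46 x 46 x 32 mm with a domed lens 36 mm wide and 8 mm high on top, 50 to 100 g. z is up through the lens, x and y are square to its flat sides. Starts sunk in one of the jig's wells; may be absent.
- head2_mid (a point): Centre (half-way up, 20 mm above the underside) of a white sensor head: square body 46 x 46 x 32 mm with a domed lens 36 mm wide and 8 mm high on top, 50 to 100 g. z is up through the lens, x and y are square to its flat sides. Starts sunk in one of the jig's wells; may be absent.
- head3_mid (a point): Centre (half-way up, 20 mm above the underside) of a white sensor head: square body 46 x 46 x 32 mm with a domed lens 36 mm wide and 8 mm high on top, 50 to 100 g. z is up through the lens, x and y are square to its flat sides. Starts sunk in one of the jig's wells; may be absent.
- tray: Blue packing tray, fixed, 170 x 170 x 14 mm, floor and walls 4 mm thick, dividers 14 mm high along both its centre lines. Origin: centre of its underside; x, y square to its sides. Its four pockets, 79 mm wide, are centred at local (+-41.5, +-41.5) mm.
- cover_mid (a point): Centre (26.5 mm above the underside) of the aluminium cover plate: 140 x 200 x 8 mm (own x, y, z), 0.36 to 0.59 kg, two 10.5 mm through holes at own (0, -85) and (0, +85) mm, a black upright handle fin on its middle, 14 mm thick (x), 60 mm long (y), rising 45 mm over the plate. Fits either way round. Starts flat on the bench, fin up.
- carton: White packed carton, 100 x 140 x 50 mm, bystander; origin under its centre.
- jar: Jar, 60 mm wide, 90 mm tall, bystander; origin under its centre.
- driver: Screwdriver lying on the bench near the robot, bystander; origin at its middle.
There are look-alikes about, which are no part of the job. What is shaped like the part that bears cover_mid but green, turquoise or yellow is not meant.

How it is judged:
By the outcome, as a careful person would: the job done as asked, in the order asked, and still so for the second after the job is handed in, with the robot touching nothing.
Of head0, head1, head2, head3 only 2 to 4 are there at a start; the rules pass over those that are not, and their reading is None.
At some moment in a run one of cover may be knocked a few centimetres aside while the robot is not near it.
Once in a run the grip may slacken for a moment while it holds something.
It also fails if it takes over 200 s, if anything falls off the work surface, if the arm or the gripper's body presses on something with over 40 N, if the wrist force passes 120 N, or if a joint passes its speed limit or range.

## Working session

There is one attempt and no reset: what is moved stays moved. The work goes in short steps, Python scripts to look and compute and a tool call to move; the robot and the scene stay as the last step left them, time stands still between calls to the robot, and variables do not carry over. Pictures are saved under pics/ and viewed, at most 14 in all, crops included, and the job is handed in when it is done.

Besides the shell and the picture viewer there is one more tool, called after "Request:" as name([rows], argument=value, ...), one row to a line, values as JSON. play_rows: Moves the arm, as the interface text tells. Its arguments: {"type":"object","properties":{"increments":{"type":"array"},"fingers":{"type":"number"}},"required":["increments"]}

```bash
mkdir -p pics && cat > h.py <<'E'
import numpy as np, cv2
from cell import r
from scipy.spatial.transform import Rotation as Ro
def ray(name,px,M=None):
    M=M or r.camera_model(name)
    a=np.array([(px[0]-M['cx'])/M['fx'],(px[1]-M['cy'])/M['fy']]); u=a.copy()
    for _ in range(20): u=a/(1+M['k1']*(u@u))
    T=np.array(M['T']); d=T[:3,:3]@np.array([u[0],-u[1],-1.0]); return T[:3,3],d
def onz(name,px,z,M=None):
    o,d=ray(name,px,M); return o+d*(z-o[2])/d[2]
def proj(name,p,M=None):
    M=M or r.camera_model(name); T=np.array(M['T']); c=T[:3,:3].T@(np.array(p,float)-T[:3,3])
    u=np.array([c[0],-c[1]])/-c[2]; u=u*(1+M['k1']*(u@u)); return np.array([u[0]*M['fx']+M['cx'],u[1]*M['fy']+M['cy']])
def go(x,y,z,yaw=None):
    """print normalised row to reach TCP world x,y,z; yaw = desired direction (deg) of tool y axis (closing line), mod 180"""
    s=r.observe(); R=Ro.from_euler('xyz',s['tool_rot'],degrees=True).as_matrix()
    t=R.T@(np.array([x,y,z])-s['ee_pos'])/500
    tw=0
    if yaw is not None:
        cur=np.degrees(np.arctan2(R[1,1],R[0,1])); d=(yaw-cur+90)%180-90
        tw=-d/90  # tool z down
    print('row',np.round(t,4),'twist',round(tw,4))
E
python3 - <<'E'
from h import *
for n in ['scene','top','wrist']:
    cv2.imwrite(f'pics/{n}0.png',r.capture(n))
    M=r.camera_model(n);print(n,M['fx'],M['k1'],np.round(M['T'],3).tolist())
print(r.observe(), r.tip_extent)
E
```

```text
scene 457.59192173054333 -0.017511281639321554 [[-0.6, -0.663, 0.447, 1047.717], [0.8, -0.489, 0.348, 369.906], [-0.012, 0.566, 0.824, 1080.234], [0.0, 0.0, 0.0, 1.0]]
top 444.701640692297 -0.04996080258359513 [[0.015, 0.997, -0.075, 391.404], [-1.0, 0.016, 0.009, -36.772], [0.011, 0.075, 0.997, 1632.55], [0.0, 0.0, 0.0, 1.0]]
wrist 309.9424397475277 -0.02681052716773559 [[0.423, -0.875, -0.236, 164.19], [0.906, 0.407, 0.114, 530.43], [-0.004, -0.262, 0.965, 383.518], [0.0, 0.0, 0.0, 1.0]]
{'time_s': 0.15, 'q': array([ 5.90664703e+01,  5.03242189e+00,  7.86002485e+01, -1.07017348e-03,
        9.64641432e+01, -5.90816768e+00]), 'qd': array([-0.00330048, -0.14630778, -0.2298347 , -0.08735689,  0.02890738,
       -0.01757491]), 'tau': array([ 1.56260896e-03, -3.40643871e+01, -3.02792931e+01,  7.18521606e-02,
        3.05303803e-02, -1.26992804e-04]), 'ee_pos': array([232.48183125, 498.02865331, 215.58482565]), 'tool_rot': array([-1.79903591e+02, -8.90750771e-03,  1.54974511e+02]), 'wrist_force': array([-0.14846308,  0.06612422, -0.16657463]), 'wrist_torque': array([ 0.01098652, -0.04953762,  0.06982925]), 'grasp_force': 0.0, 'width': 94.70389616915766} 11.0
```

View pics/scene0.png

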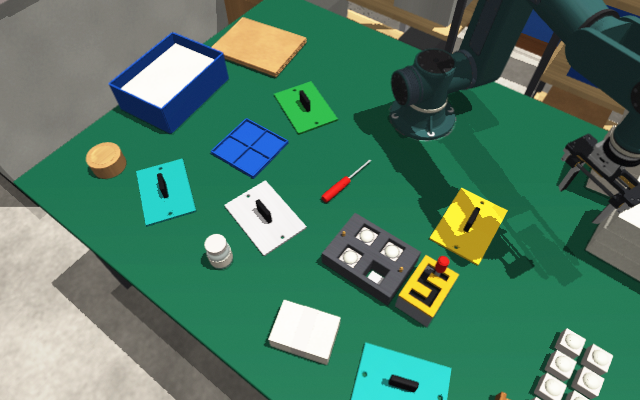

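View pics/top0.png

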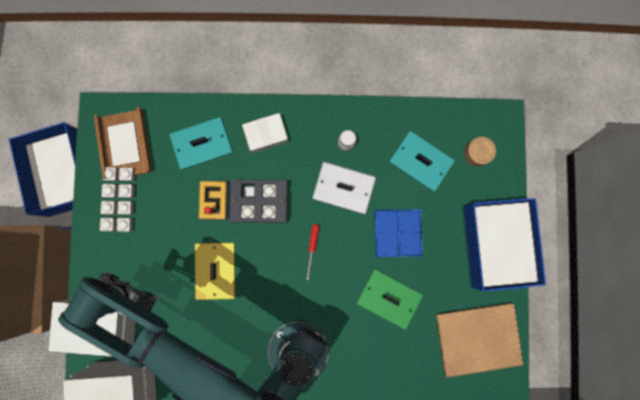

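The scene view shows the jig at about (370,257) with 3 heads (one well empty), the gate at (428,287) and its red knob at (442,263), and the tray at (250,147). The carton is at (305,331), the jar at (218,251) and the screwdriver at (346,181).

Cover-shaped plates in the scene view: white-grey (264,216), green (305,107), turquoise (166,190) and (402,375), yellow (470,225). The aluminium-coloured one at (264,216), top view (345,187), fits. I'll confirm it in a crop and measure coarsely.

```bash
python3 - <<'E'
from h import *
t=cv2.imread('pics/top0.png'); s=cv2.imread('pics/scene0.png')
cv2.imwrite('pics/crop1.png',np.hstack([cv2.resize(t[150:250,185:285+100],None,fx=2,fy=3)[:, :400],cv2.resize(s[180:280,220:320],(400,300))]))
hs=cv2.cvtColor(t,cv2.COLOR_BGR2HSV); H,S,V=cv2.split(hs)
def rect(name,m,z,c,rad=60):
    k=np.zeros(m.shape,np.uint8); cv2.circle(k,c,rad,255,-1)
    m=cv2.morphologyEx(np.uint8(m)*255&k,cv2.MORPH_CLOSE,np.ones((7,7)))
    cs,_=cv2.findContours(m,0,2); cn=max(cs,key=cv2.contourArea)
    b=cv2.boxPoints(cv2.minAreaRect(cn)); P=np.array([onz('top',p,z)[:2] for p in b])
    e=[P[1]-P[0],P[2]-P[1]]
    print(name,'c',P.mean(0).round(1),'sides',[round(np.hypot(*x),1) for x in e],'ang',[round(np.degrees(np.arctan2(x[1],x[0])),1) for x in e])
rect('tray',(H>105)&(H<125)&(S>150),14,(398,232),40)
rect('cover',(S<60)&(V>120),8,(345,187),40)
rect('jig',(S<90)&(V<130)|(S<60),52,(260,200),36)
rect('gate',(H>18)&(H<32)&(S>120)&(V>100),70,(212,200),25)
rect('knob',((H<6)|(H>174))&(S>150),136,(208,208),15)
rect('carton',(S<60)&(V>140),50,(265,131),30)
rect('jar',(S<60)&(V>120),90,(347,139),18)
rect('driver',((H<6)|(H>174))&(S>150),10,(313,240),30)
E
```

```text
tray c [ 434.7 -360.2] sides [np.float64(169.5), np.float64(168.1)] ang [np.float64(-89.1), np.float64(179.9)]
cover c [ 599.3 -160.6] sides [np.float64(148.2), np.float64(208.8)] ang [np.float64(-15.4), np.float64(-105.6)]
jig c [542. 154.] sides [np.float64(218.6), np.float64(154.2)] ang [np.float64(-89.1), np.float64(-178.9)]
gate c [541.3 307.4] sides [np.float64(95.9), np.float64(131.2)] ang [np.float64(-89.1), np.float64(-178.3)]
knob c [498.9 305.2] sides [np.float64(23.7), np.float64(13.5)] ang [np.float64(-89.1), np.float64(-178.2)]
carton c [793.6 132.7] sides [np.float64(144.2), np.float64(104.8)] ang [np.float64(-71.2), np.float64(-161.6)]
jar c [ 761.2 -162.4] sides [np.float64(68.4), np.float64(57.7)] ang [np.float64(-43.7), np.float64(-134.8)]
driver c [413.2 -51.6] sides [np.float64(96.3), np.float64(24.5)] ang [np.float64(-9.1), np.float64(-99.1)]
```

View pics/crop1.png

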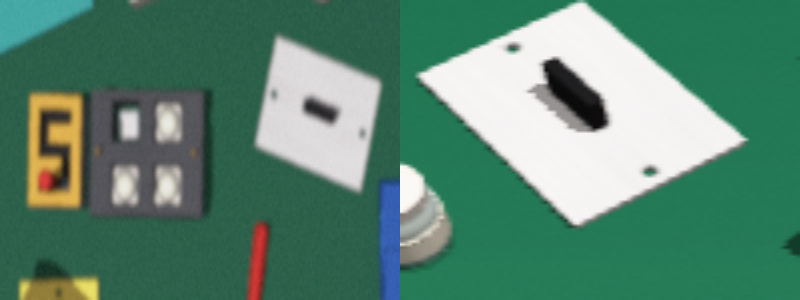

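The crop confirms that the pale aluminium plate with the black fin and two holes is the cover. The empty well is the one at jig local (+38,+38). Next I'll go above the jig for a wrist view.

```bash
python3 -c "
from h import *
go(541,230,300,0.9)"
```

```text
row [-0.7858 -0.225  -0.1686] twist 0.7119
```

Request:
play_rows([
  [-0.4,-0.1,-0.168,0.35],
  [-0.786,-0.225,-0.168,0.712],
  [-0.786,-0.225,-0.168,0.712],
  [-0.786,-0.225,-0.168,0.712],
  [-0.786,-0.225,-0.168,0.712],
  [-0.786,-0.225,-0.168,0.712],
  [-0.786,-0.225,-0.168,0.712],
  [-0.786,-0.225,-0.168,0.712],
  [-0.786,-0.225,-0.168,0.712],
  [-0.786,-0.225,-0.168,0.712],
  [-0.786,-0.225,-0.168,0.712],
  [-0.786,-0.225,-0.168,0.712],
], fingers=0.2)

```text
time_s: 1.35
ee_pos: [539.8, 231.6, 300.2]
tool_rot: [-179.9, -0.0, 91.0]
wrist_force: [-0.3, 0.1, 0.0]
width: 74.9
grasp_force: 0.0
```

```bash
python3 - <<'E'
from h import *
import json
M=r.camera_model('wrist'); im=r.capture('wrist'); cv2.imwrite('pics/w1.png',im); json.dump({k:(np.array(v).tolist()) for k,v in M.items()},open('w1.json','w'))
s=r.observe(); print(s['ee_pos'],s['tool_rot'],s['width'],s['time_s'])
E
```

```text
[539.77722817 231.69381743 300.3903372 ] [-1.79960795e+02 -2.15567839e-02  9.10601593e+01] 75.11141539816794 1.4
```

View pics/w1.png

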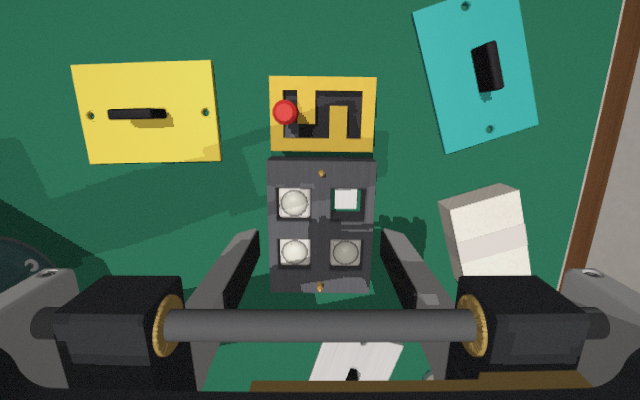

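The wrist view shows the gate plate with corners at (270,77)–(377,152), the knob at (285,112), pins at (321,173) and (320,287), and heads at (294,203), (294,251) and (345,252). The empty well is at (346,200).

```bash
python3 - <<'E'
from h import *
import json
M=json.load(open('w1.json')); im=cv2.imread('pics/w1.png'); H,S,V=cv2.split(cv2.cvtColor(im,cv2.COLOR_BGR2HSV))
def cen(m,x0,y0,x1,y1):
    k=np.zeros(m.shape,np.uint8); k[y0:y1,x0:x1]=np.uint8(m[y0:y1,x0:x1])*255; return k
y=cen((H>15)&(H<32)&(S>120)&(V>90),262,70,384,160)
pts=cv2.findNonZero(cv2.morphologyEx(y,cv2.MORPH_OPEN,np.ones((3,3)))).reshape(-1,2)
P=np.float32([onz('x',p,70,M)[:2] for p in pts])
c,sz,a=cv2.minAreaRect(P); print('gate',c,sz,a)
for n,b in [('pin+',(314,166,328,180)),('pin-',(313,281,327,293))]:
    m=cen((H>8)&(H<30)&(S>80)&(V>60),*b); q=cv2.findNonZero(m)
    if q is not None: q=q.reshape(-1,2).mean(0); print(n,q,onz('x',q,64,M)[:2].round(1))
m=cen(((H<6)|(H>174))&(S>130),270,95,302,130); q=cv2.findNonZero(m).reshape(-1,2); e,rad=cv2.minEnclosingCircle(q)
print('knob',e,rad,onz('x',e,136,M)[:2].round(1),onz('x',q.mean(0),134,M)[:2].round(1))
k=cen((V>100)&(S<60),277,185,314,222)
for px in [(294,203),(294,251),(345,252)]: print('lens',onz('x',px,48,M)[:2].round(1))
E
```

```text
gate (541.2190551757812, 308.8370056152344) (130.22117614746094, 90.53194427490234) 0.3389682173728943
pin+ [321.   172.55] [541.6 235.1]
pin- [319.40384615 286.        ] [542.5  66.9]
knob (285.8118896484375, 111.67821502685547) 13.088913917541504 [503.5 311. ] [502.7 310.8]
lens [504.5 188.1]
lens [504.2 114.6]
lens [579.4 114.4]
```

Request:
play_rows([
  [0.159,-0.072,0.1,-0.007],
  [0.159,-0.072,0.2,-0.007],
  [0.159,-0.072,0.25,-0.007],
  [0.159,-0.072,0.3,-0.007],
  [0.159,-0.072,0.34,-0.007],
  [0.159,-0.072,0.36,-0.007],
  [0.159,-0.072,0.376,-0.007],
  [0.159,-0.072,0.376,-0.007],
  [0.159,-0.072,0.376,-0.007],
])

```text
time_s: 2.3
ee_pos: [504.7, 309.6, 114.1]
tool_rot: [179.9, -0.1, 91.5]
wrist_force: [-0.3, 0.1, 0.5]
width: 75.1
grasp_force: 0.0
```

Request:
play_rows([
  [0,0,0,0],
  [0,0,0,0],
  [0,0,0,0],
  [0,0,0,0],
  [0,0,0,0],
  [0,0,0,0],
  [0,0,0,0],
  [0,0,0,0],
], fingers=1)

```text
time_s: 3.1
ee_pos: [502.3, 309.0, 112.3]
tool_rot: [-179.8, 0.0, 91.6]
wrist_force: [-5.0, -0.1, 3.4]
width: 25.4
grasp_force: 30.0
```

```bash
python3 - <<'E'
from h import *
s=r.observe(); print(s['ee_pos'],s['tool_rot'],s['width'],s['wrist_force'],s['grasp_force'],s['time_s'])
cv2.imwrite('pics/s2.png',cv2.resize(r.capture('scene')[200:340,300:520],None,fx=3,fy=3))
E
```

```text
[502.26317455 309.04588311 112.34664204] [-1.79781016e+02  2.63386570e-02  9.15526518e+01] 25.42812392111569 [-4.98122447 -0.09928155  3.3628338 ] 29.9974867264973 3.1
```

View pics/s2.png

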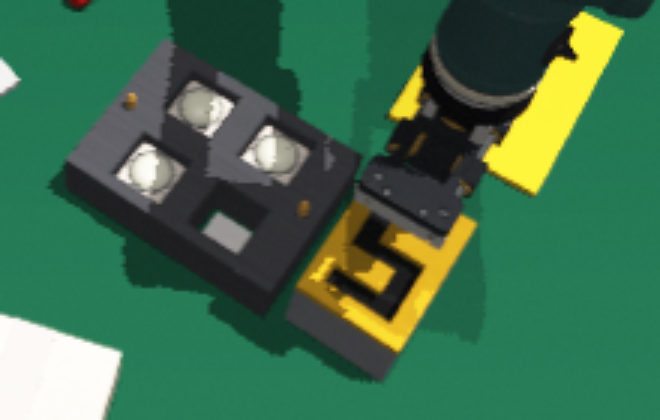

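Request:
play_rows([
  [-0.01,0,0,0],
  [-0.02,0,0,0],
  [-0.03,-0.001,0,0],
  [-0.036,-0.001,0,0],
  [-0.04,-0.001,0,0],
  [-0.042,-0.001,0,0],
  [-0.044,-0.001,0,0],
  [-0.046,-0.001,0,0],
])

```text
time_s: 3.95
ee_pos: [502.4, 287.6, 112.4]
tool_rot: [-179.8, -0.2, 91.6]
wrist_force: [-4.8, 2.5, 2.4]
width: 25.0
grasp_force: 30.0
```

Request:
play_rows([
  [-0.002,0,0,0],
  [-0.004,0,0,0],
  [-0.004,0,0,0],
  [-0.004,0,0,0],
])

```text
time_s: 4.35
ee_pos: [502.4, 287.0, 112.4]
tool_rot: [-179.8, -0.3, 91.6]
wrist_force: [-4.1, 6.8, 0.3]
width: 25.4
grasp_force: 30.0
```

Request:
play_rows([
  [-0.002,0,0,0],
  [-0.004,0,0,0],
  [-0.004,0,0,0],
  [-0.004,0,0,0],
])

```text
time_s: 4.75
ee_pos: [502.4, 286.8, 112.4]
tool_rot: [-179.9, -0.5, 91.7]
wrist_force: [-4.5, 10.1, -0.6]
width: 25.6
grasp_force: 30.0
```

Request:
play_rows([
  [0.003,0.02,0,0],
  [0.003,0.04,0,0],
  [0.002,0.055,0,0],
  [0.002,0.07,0,0],
  [0.002,0.08,0,0],
  [0.002,0.084,0,0],
  [0.002,0.086,0,0],
  [0.002,0.086,0,0],
])

```text
time_s: 5.55
ee_pos: [544.4, 286.1, 112.2]
tool_rot: [-179.7, -0.2, 91.6]
wrist_force: [-7.4, 2.6, 2.1]
width: 24.9
grasp_force: 30.0
```

Request:
play_rows([
  [0.01,-0.003,0,0],
  [0.03,-0.002,0,0],
  [0.05,-0.002,0,0],
  [0.065,-0.001,0,0],
  [0.078,-0.001,0,0],
  [0.084,-0.001,0,0],
  [0.086,-0.001,0,0],
  [0.086,-0.001,0,0],
])

```text
time_s: 6.35
ee_pos: [544.2, 326.4, 112.2]
tool_rot: [-179.8, 0.1, 91.5]
wrist_force: [-4.5, -2.8, 3.7]
width: 25.5
grasp_force: 30.0
```

Request:
play_rows([
  [0.001,0.02,0,0],
  [0.001,0.04,0,0],
  [0,0.055,0,0],
  [0,0.068,0,0],
  [0,0.076,0,0],
  [0,0.078,0,0],
  [0,0.08,0,0],
  [0,0.08,0,0],
])

```text
time_s: 7.15
ee_pos: [581.5, 326.7, 112.2]
tool_rot: [-179.4, 0.2, 91.5]
wrist_force: [-11.5, -5.0, 5.4]
width: 25.2
grasp_force: 30.0
```

Request:
play_rows([
  [-0.01,0,0,0],
  [-0.03,-0.001,0,0],
  [-0.05,-0.001,0,0],
  [-0.065,-0.001,0,0],
  [-0.078,-0.001,0,0],
  [-0.084,-0.001,0,0],
  [-0.087,-0.001,0,0],
  [-0.087,-0.001,0,0],
])

```text
time_s: 7.95
ee_pos: [581.7, 286.4, 112.2]
tool_rot: [-179.5, -0.1, 91.6]
wrist_force: [-12.0, 1.9, 5.0]
width: 25.1
grasp_force: 30.0
```

Request:
play_rows([
  [0,0,0,0],
  [0,0,0,0],
  [0,0,0,0],
  [0,0,-0.06,0],
  [0,0,-0.16,0],
  [0,0,-0.25,0],
  [-0.05,-0.03,-0.34,0],
  [-0.15,-0.08,-0.37,0],
  [-0.15,-0.08,-0.37,0],
  [-0.15,-0.08,-0.37,0],
  [-0.15,-0.08,-0.37,0],
], fingers=0.3)

```text
time_s: 9.05
ee_pos: [548.4, 209.0, 296.1]
tool_rot: [-179.9, -0.0, 91.5]
wrist_force: [-0.5, 0.0, 0.1]
width: 65.9
grasp_force: 0.0
```

```bash
python3 - <<'E'
from h import *
import json
M=r.camera_model('wrist'); im=r.capture('wrist'); cv2.imwrite('pics/w2.png',im); json.dump({k:(np.array(v).tolist()) for k,v in M.items()},open('w2.json','w'))
s=r.observe(); print(s['ee_pos'],s['tool_rot'],s['width'],s['time_s'],s['wrist_force'])
for x,y in [(-38,38),(-38,-38),(38,-38)]: print(proj('x',(542+x,150+y,84),M).round(1))
print(proj('x',(542,65,70),M),proj('x',(542,235,70),M),proj('x',(582.4,290,136),M))
E
```

```text
[548.26118606 209.30237342 295.42606132] [-1.79845452e+02  1.19488989e-02  9.15430713e+01] 65.81453480086644 9.1 [-1.36954391  1.20981691 -0.37575389]
[284.1 194. ]
[284.4 249.4]
[341.5 250.8]
[312.48749159 276.56697472] [315.17839789 156.21101153] [355.00880551 111.51340882]
```

View pics/w2.png

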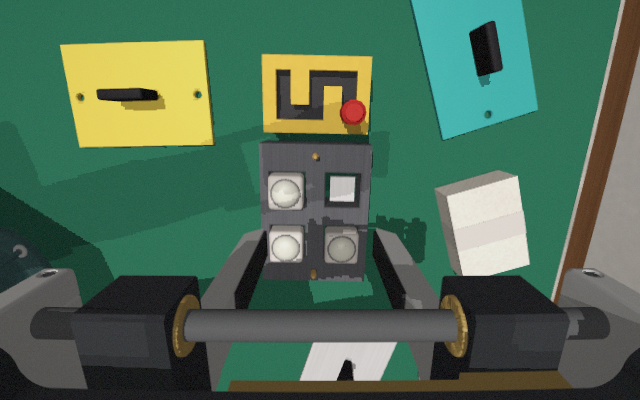

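The heads are up: lens centres at (286,190), (286,245) and (342,246). The knob is at the lift notch, (352,112), and the pins are at (316,156) and (313,274).

```bash
python3 - <<'E'
from h import *
import json
M=json.load(open('w2.json')); im=cv2.imread('pics/w2.png'); H,S,V=cv2.split(cv2.cvtColor(im,cv2.COLOR_BGR2HSV))
for c in [(286,190),(286,245),(342,246)]:
    x,y=c; m=np.uint8((S<70)&(V>105))*255; k=np.zeros_like(m); k[y-26:y+24,x-25:x+25]=m[y-26:y+24,x-25:x+25]
    k=cv2.morphologyEx(k,cv2.MORPH_OPEN,np.ones((3,3)))
    cn=max(cv2.findContours(k,0,2)[0],key=cv2.contourArea); b=cv2.boundingRect(cn)
    print(b, onz('x',(b[0]+b[2]/2-.5,b[1]+b[3]/2-.5),76,M)[:2].round(1), onz('x',c,82,M)[:2].round(1))
print(onz('x',(316,156),67,M)[:2],onz('x',(313.3,274),67,M)[:2])
E
```

```text
(268, 173, 35, 37) [504.2 190. ] [506.1 192.8]
(268, 226, 35, 36) [504.  117.1] [505.9 117.5]
(325, 229, 33, 35) [579.7 115.5] [580.6 118.1]
[543.00740914 234.91776782] [543.03752357  67.42887381]
```

Request:
play_rows([
  [-0.037,-0.088,0.05,0.013],
  [-0.037,-0.088,0.13,0.013],
  [-0.037,-0.088,0.22,0.013],
  [-0.037,-0.088,0.3,0.013],
  [-0.037,-0.088,0.36,0.013],
  [-0.037,-0.088,0.39,0.013],
  [-0.037,-0.088,0.41,0.013],
  [-0.037,-0.088,0.43,0.013],
  [-0.037,-0.088,0.445,0.013],
  [-0.037,-0.088,0.453,0.013],
  [-0.037,-0.088,0.453,0.013],
  [-0.037,-0.088,0.453,0.013],
])

```text
time_s: 10.3
ee_pos: [505.2, 189.2, 71.8]
tool_rot: [179.9, -0.0, 90.3]
wrist_force: [1.1, 0.5, 0.4]
width: 65.9
grasp_force: 0.0
```

Request:
play_rows([
  [0,0,0.002,0],
  [0,0,0.002,0],
  [0,0,0.002,0],
  [0,0,0.002,0],
  [0,0,0.002,0],
  [0,0,0.002,0],
], fingers=1)

```text
time_s: 10.9
ee_pos: [504.6, 189.1, 70.3]
tool_rot: [180.0, -0.0, 90.4]
wrist_force: [-0.9, 0.6, 2.0]
width: 45.9
grasp_force: 30.0
```

Request:
play_rows([
  [0,0,-0.01,0],
  [0,0,-0.02,0],
  [0,0,-0.04,0],
  [0,0,-0.07,0],
  [0,0,-0.11,0],
  [0,0,-0.11,0],
])

```text
time_s: 11.5
ee_pos: [507.1, 189.8, 129.6]
tool_rot: [179.5, -0.1, 90.4]
wrist_force: [1.4, -0.2, -0.5]
width: 45.5
grasp_force: 30.0
```

Request:
play_rows([
  [-0.04,-0.01,0,0],
  [-0.12,-0.02,0,0],
  [-0.2,-0.03,0,0],
  [-0.29,-0.04,0,0],
  [-0.38,-0.06,0,0],
  [-0.47,-0.06,0,0],
  [-0.56,-0.06,0,0],
  [-0.65,-0.06,0,0],
  [-0.74,-0.06,0,0],
  [-0.83,-0.06,0,0],
  [-0.92,-0.06,0,0],
  [-1.0,-0.06,0,0],
])

```text
time_s: 12.7
ee_pos: [477.3, -313.3, 124.7]
tool_rot: [180.0, 0.0, 90.3]
wrist_force: [-0.1, 0.5, -0.4]
width: 45.5
grasp_force: 30.0
```

Request:
play_rows([
  [-0.08,0,0,0],
  [-0.14,0,0.02,0],
  [-0.17,0,0.05,0],
  [-0.182,0,0.09,0],
  [-0.182,0,0.11,0],
  [-0.182,0,0.13,0],
  [-0.182,0,0.14,0],
  [-0.182,0,0.14,0],
])

```text
time_s: 13.5
ee_pos: [478.3, -400.9, 54.3]
tool_rot: [-179.9, -0.1, 90.4]
wrist_force: [0.5, -0.5, -1.2]
width: 45.8
grasp_force: 30.0
```

```bash
python3 - <<'E'
from h import *
import json
M=r.camera_model('wrist'); im=r.capture('wrist'); cv2.imwrite('pics/w3.png',im); json.dump({k:(np.array(v).tolist()) for k,v in M.items()},open('w3.json','w'))
s=r.observe(); print(s['ee_pos'],s['tool_rot'],s['width'],s['time_s'],s['wrist_force'])
E
```

```text
[ 478.61296969 -401.39779148   55.18291222] [ 1.79985622e+02 -4.16792334e-03  9.04062083e+01] 45.43044447282057 13.55 [-0.23307276  0.09559756 -0.93877102]
```

View pics/w3.png

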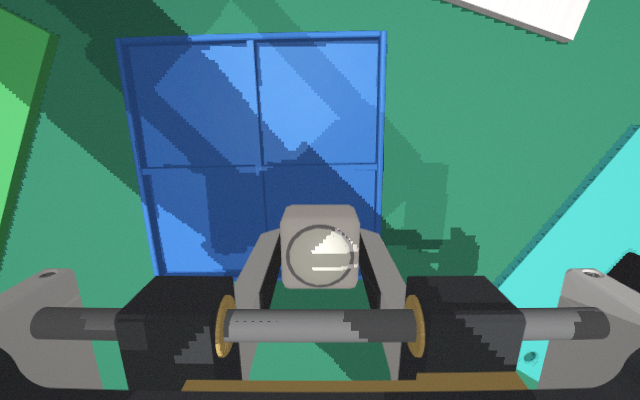

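The wrist view shows the head held level over the near-right pocket. Tray edges: left about x=120 to 155, right about x=383, top y=35, and the dividers cross at (262,166). I'll check the tray centre from the dividers before lowering.

```bash
python3 - <<'E'
from h import *
import json
M=json.load(open('w3.json'))
for p,z in [((262,166),14),((119,39),14),((385,32),14),((155,275),14),((252,40),14),((381,165),14)]: print(p,onz('x',p,z,M)[:2].round(1))
E
```

```text
(262, 166) [ 439.2 -358.1]
(119, 39) [ 353. -279.]
(385, 32) [ 517.6 -274.9]
(155, 275) [ 354.8 -441.2]
(252, 40) [ 436. -280.]
(381, 165) [ 519.7 -356.9]
```

Request:
play_rows([
  [0,0,0.02,0],
  [0,0,0.035,0],
  [0,0,0.043,0],
  [0,0,0.047,0],
  [0,0,0.048,0],
  [0,0,0.048,0],
  [0,0,0.048,0],
])

```text
time_s: 14.25
ee_pos: [478.5, -402.3, 31.3]
tool_rot: [180.0, 0.0, 90.3]
wrist_force: [-0.5, -0.1, -1.0]
width: 45.7
grasp_force: 30.0
```

Request:
play_rows([
  [0,0,0,0],
  [0,0,0,0],
  [0,0,0,0],
  [0,0,-0.01,0],
  [0,0,-0.05,0],
  [0,0,-0.12,0],
  [0,0,-0.2,0],
  [0.05,0,-0.21,0],
], fingers=0.3)

```text
time_s: 15.05
ee_pos: [480.3, -381.3, 143.1]
tool_rot: [179.5, 0.5, 90.2]
wrist_force: [0.8, 0.3, 0.5]
width: 66.1
grasp_force: 0.0
```

```bash
python3 - <<'E'
from h import *
cv2.imwrite('pics/w4.png',r.capture('wrist'))
s=r.observe();print(s['ee_pos'],s['tool_rot'])
go(504.5,113.5,120,0.3)
E
```

```text
[ 480.26826781 -375.54443145  141.89168618] [179.59389706   0.18535541  90.40350165]
row [0.9779 0.0551 0.041 ] twist 0.0012
```

Request:
play_rows([
  [0.08,0.01,0,0],
  [0.17,0.02,0,0],
  [0.26,0.03,0,0],
  [0.36,0.05,0,0],
  [0.46,0.057,0,0],
  [0.56,0.057,0,0],
  [0.66,0.057,0,0],
  [0.76,0.057,0,0],
  [0.86,0.057,0,0],
  [0.94,0.057,0,0],
  [0.981,0.057,0,0],
  [0.981,0.057,0,0],
])

```text
time_s: 16.3
ee_pos: [503.1, 116.1, 135.8]
tool_rot: [-180.0, -0.0, 90.6]
wrist_force: [-0.2, -0.2, -0.4]
width: 65.6
grasp_force: 0.0
```

Request:
play_rows([
  [0,0,0,0],
  [0,0,0,0],
  [0,0,0,0],
])

```text
time_s: 16.6
ee_pos: [503.7, 112.3, 135.9]
tool_rot: [-180.0, 0.0, 90.2]
wrist_force: [0.3, 0.3, -1.0]
width: 65.6
grasp_force: 0.0
```

Request:
play_rows([
  [0.002,0.001,0.05,0],
  [0.002,0.001,0.09,0],
  [0.002,0.001,0.115,0],
  [0.002,0.001,0.127,0],
  [0.002,0.001,0.132,0],
  [0.002,0.001,0.132,0],
  [0.002,0.001,0.132,0],
])

```text
time_s: 17.3
ee_pos: [504.9, 114.6, 71.0]
tool_rot: [179.9, -0.0, 90.3]
wrist_force: [0.1, -0.5, 0.1]
width: 65.7
grasp_force: 0.0
```

Request:
play_rows([
  [0,0,0,0],
  [0,0,0,0],
  [0,0,0,0],
  [0,0,0,0],
  [0,0,0,0],
  [0,0,0,0],
], fingers=1)

```text
time_s: 17.9
ee_pos: [504.3, 114.7, 70.4]
tool_rot: [180.0, -0.0, 90.4]
wrist_force: [-0.6, -0.4, 2.5]
width: 45.7
grasp_force: 30.0
```

Request:
play_rows([
  [0,0,-0.01,0],
  [0,0,-0.02,0],
  [0,0,-0.04,0],
  [0,0,-0.07,0],
  [0,0,-0.11,0],
  [0,0,-0.11,0],
  [0,0,-0.11,0],
])

```text
time_s: 18.6
ee_pos: [504.4, 114.6, 125.5]
tool_rot: [179.9, -0.0, 90.4]
wrist_force: [-0.9, -0.2, -0.8]
width: 45.9
grasp_force: 30.0
```

Request:
play_rows([
  [-0.04,-0.01,0,0],
  [-0.12,-0.02,0,0],
  [-0.2,-0.03,0,0],
  [-0.29,-0.04,0,0],
  [-0.38,-0.06,0,0],
  [-0.47,-0.06,0,0],
  [-0.56,-0.06,0,0],
  [-0.65,-0.06,0,0],
  [-0.74,-0.06,0,0],
  [-0.82,-0.06,0,0],
  [-0.865,-0.06,0,0],
  [-0.865,-0.06,0,0],
])

```text
time_s: 19.8
ee_pos: [475.6, -320.6, 122.9]
tool_rot: [-179.9, -0.1, 90.1]
wrist_force: [-0.6, 1.5, -0.7]
width: 45.6
grasp_force: 30.0
```

Request:
play_rows([
  [0,0,0.02,0],
  [0,0,0.06,0],
  [0,0,0.1,0],
  [0,0,0.13,0],
  [0,0,0.15,0],
  [0,0,0.165,0],
  [0,0,0.175,0],
  [0,0,0.18,0],
  [0,0,0.18,0],
  [0,0,0.18,0],
])

```text
time_s: 20.8
ee_pos: [477.2, -318.5, 35.6]
tool_rot: [179.9, 0.0, 90.3]
wrist_force: [0.3, 0.3, -1.5]
width: 45.5
grasp_force: 30.0
```

Request:
play_rows([
  [0,0,0.004,0],
  [0,0,0.009,0],
  [0,0,0.009,0],
  [0,0,0.009,0],
])

```text
time_s: 21.2
ee_pos: [476.8, -318.1, 30.5]
tool_rot: [180.0, -0.0, 90.4]
wrist_force: [0.7, -0.0, 0.3]
width: 45.6
grasp_force: 30.0
```

Request:
play_rows([
  [0,0,0,0],
  [0,0,0,0],
  [0,0,0,0],
  [0,0,-0.01,0],
  [0,0,-0.05,0],
  [0,0,-0.12,0],
  [0,0,-0.2,0],
  [0,0,-0.2,0],
], fingers=0.3)

```text
time_s: 22.0
ee_pos: [479.9, -320.6, 138.3]
tool_rot: [179.4, 0.5, 90.4]
wrist_force: [0.6, 0.1, 1.2]
width: 66.1
grasp_force: 0.0
```

```bash
python3 - <<'E'
from h import *
go(580.5,113.5,130,0.3)
E
```

```text
row [0.8671 0.2064 0.0113] twist 0.0006
```

Request:
play_rows([
  [0.06,0.02,0,0],
  [0.14,0.05,0,0],
  [0.22,0.09,0,0],
  [0.31,0.12,0,0],
  [0.4,0.15,0,0],
  [0.49,0.18,0,0],
  [0.58,0.2,0,0],
  [0.67,0.213,0,0],
  [0.76,0.213,0,0],
  [0.83,0.213,0,0],
  [0.863,0.213,0,0],
  [0.863,0.213,0,0],
])

```text
time_s: 23.2
ee_pos: [580.3, 115.6, 130.1]
tool_rot: [-180.0, 0.0, 90.5]
wrist_force: [1.2, -1.0, -0.2]
width: 65.7
grasp_force: 0.0
```

Request:
play_rows([
  [0,0,0.0,0],
  [0,0,0.0,0],
  [0,0,0.05,0],
  [0,0,0.08,0],
  [0,0,0.1,0],
  [0,0,0.1,0],
  [0,0,0.1,0],
])

```text
time_s: 23.9
ee_pos: [580.8, 113.7, 80.6]
tool_rot: [-180.0, -0.0, 90.3]
wrist_force: [0.3, -1.0, -0.3]
width: 65.5
grasp_force: 0.0
```

Request:
play_rows([
  [0,0,0.01,0],
  [0,0,0.021,0],
  [0,0,0.021,0],
  [0,0,0.021,0],
])

```text
time_s: 24.3
ee_pos: [580.5, 114.1, 69.9]
tool_rot: [-180.0, -0.0, 90.4]
wrist_force: [-0.2, -0.1, 0.7]
width: 65.9
grasp_force: 0.0
```

Request:
play_rows([
  [0,0,0,0],
  [0,0,0,0],
  [0,0,0,0],
  [0,0,0,0],
  [0,0,0,0],
  [0,0,0,0],
], fingers=1)

```text
time_s: 24.9
ee_pos: [580.7, 114.1, 70.2]
tool_rot: [180.0, -0.0, 90.4]
wrist_force: [0.2, 0.2, 0.6]
width: 45.7
grasp_force: 30.0
```

Request:
play_rows([
  [0,0,-0.01,0],
  [0,0,-0.02,0],
  [0,0,-0.04,0],
  [0,0,-0.07,0],
  [0,0,-0.11,0],
  [0,0,-0.11,0],
  [0,0,-0.11,0],
])

```text
time_s: 25.6
ee_pos: [581.2, 114.1, 126.2]
tool_rot: [179.9, -0.0, 90.4]
wrist_force: [-0.1, 0.3, -1.3]
width: 45.5
grasp_force: 30.0
```

Request:
play_rows([
  [-0.04,-0.02,0,0],
  [-0.12,-0.05,0,0],
  [-0.2,-0.09,0,0],
  [-0.28,-0.13,0,0],
  [-0.36,-0.17,0,0],
  [-0.44,-0.21,0,0],
  [-0.52,-0.25,0,0],
  [-0.6,-0.29,0,0],
  [-0.68,-0.33,0,0],
  [-0.76,-0.36,0,0],
  [-0.83,-0.378,0,0],
  [-0.861,-0.378,0,0],
])

```text
time_s: 26.8
ee_pos: [392.5, -319.8, 123.9]
tool_rot: [-179.9, -0.0, 90.1]
wrist_force: [-0.4, 1.1, -0.1]
width: 45.8
grasp_force: 30.0
```

Request:
play_rows([
  [0,0,0,0],
  [0,0,0,0],
  [0,0,0.04,0],
  [0,0,0.08,0],
  [0,0,0.12,0],
  [0,0,0.15,0],
  [0,0,0.17,0],
  [0,0,0.18,0],
  [0,0,0.18,0],
  [0,0,0.18,0],
])

```text
time_s: 27.8
ee_pos: [394.9, -317.6, 35.7]
tool_rot: [179.9, 0.0, 90.4]
wrist_force: [-0.0, -0.0, -0.4]
width: 46.0
grasp_force: 30.0
```

Lower, release, then go up for a look at the tray.

Request:
play_rows([
  [0,0,0.004,0],
  [0,0,0.009,0],
  [0,0,0.009,0],
  [0,0,0.009,0],
])

```text
time_s: 28.2
ee_pos: [394.2, -317.7, 30.5]
tool_rot: [180.0, -0.0, 90.3]
wrist_force: [-0.2, -0.8, -1.2]
width: 45.9
grasp_force: 30.0
```

Request:
play_rows([
  [0,0,0,0],
  [0,0,0,0],
  [0,0,0,0],
  [0,0,-0.01,0],
  [0,0,-0.05,0],
  [0,0,-0.12,0],
  [0,0,-0.2,0],
  [0.05,0,-0.25,0],
  [0.15,0,-0.3,0],
  [0.2,0,-0.3,0],
  [0.2,0,-0.3,0],
], fingers=0.3)

```text
time_s: 29.3
ee_pos: [394.3, -215.3, 182.8]
tool_rot: [179.8, 0.1, 90.6]
wrist_force: [-0.9, -0.3, -0.7]
width: 65.6
grasp_force: 0.0
```

```bash
python3 - <<'E'
from h import *
w=r.capture('wrist'); s=r.capture('scene')
cv2.imwrite('pics/w5.png',np.hstack([cv2.resize(w,(420,262)),cv2.resize(s[110:280,150:396],(380,262))]))
o=r.observe(); print(o['ee_pos'],o['tool_rot'],o['time_s'],o['width'])
E
```

```text
[ 393.76120253 -217.58439282  180.9664756 ] [1.79951676e+02 7.66171831e-02 9.04255964e+01] 29.4 65.40527512903682
```

View pics/w5.png

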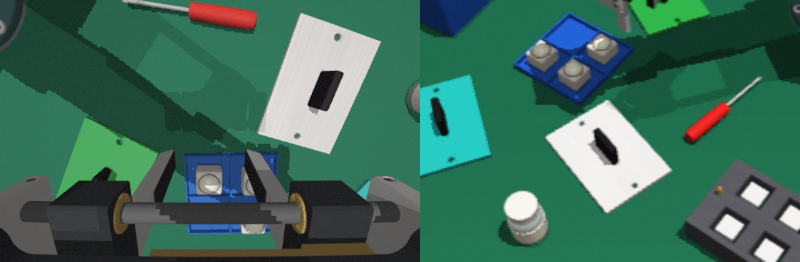

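All three heads sit flat in separate pockets, and all the wells are empty. Now I'll bring the lever back.

Request:
play_rows([
  [0.06,0.02,0,0],
  [0.15,0.06,0,0],
  [0.24,0.1,0,0],
  [0.33,0.14,0,0],
  [0.42,0.18,0,0],
  [0.51,0.22,0,0],
  [0.6,0.26,0,0],
  [0.69,0.3,0,0],
  [0.78,0.34,0,0],
  [0.87,0.37,0,0],
  [0.96,0.382,0,0],
  [1.0,0.382,0,0],
])

```text
time_s: 30.6
ee_pos: [582.3, 285.9, 178.1]
tool_rot: [-179.9, 0.0, 90.4]
wrist_force: [0.3, -1.1, -0.6]
width: 65.8
grasp_force: 0.0
```

Request:
play_rows([
  [0.006,0,0,0],
  [0.006,0,0,0],
  [0.006,0,0.03,0],
  [0.006,0,0.07,0],
  [0.006,0,0.11,0],
  [0.006,0,0.13,0],
  [0.006,0,0.136,0],
  [0.006,0,0.136,0],
])

```text
time_s: 31.4
ee_pos: [581.5, 285.6, 112.2]
tool_rot: [-180.0, 0.0, 90.3]
wrist_force: [0.6, 0.0, -1.3]
width: 65.9
grasp_force: 0.0
```

Request:
play_rows([
  [0,0,0,0],
  [0,0,0,0],
  [0,0,0,0],
  [0,0,0,0],
  [0,0,0,0],
  [0,0,0,0],
  [0,0,0,0],
  [0,0,0,0],
], fingers=1)

```text
time_s: 32.2
ee_pos: [581.2, 286.7, 112.7]
tool_rot: [-180.0, -0.0, 90.4]
wrist_force: [-1.8, -0.8, 1.0]
width: 25.4
grasp_force: 30.0
```

Request:
play_rows([
  [0.01,0,0,0],
  [0.03,0,0,0],
  [0.05,0,0,0],
  [0.065,0,0,0],
  [0.077,0,0,0],
  [0.081,0,0,0],
  [0.083,0,0,0],
  [0.083,0,0,0],
])

```text
time_s: 33.0
ee_pos: [581.0, 327.0, 112.6]
tool_rot: [-179.9, 0.2, 90.3]
wrist_force: [-5.3, -5.7, 4.0]
width: 25.4
grasp_force: 30.0
```

Request:
play_rows([
  [0,-0.02,0,0],
  [0,-0.04,0,0],
  [0,-0.055,0,0],
  [0,-0.068,0,0],
  [0,-0.076,0,0],
  [0,-0.081,0,0],
  [0,-0.082,0,0],
  [0,-0.082,0,0],
])

```text
time_s: 33.8
ee_pos: [542.5, 326.7, 112.7]
tool_rot: [179.7, 0.1, 90.3]
wrist_force: [1.9, -4.3, 1.2]
width: 25.3
grasp_force: 30.0
```

Request:
play_rows([
  [-0.01,-0.001,0,0],
  [-0.03,-0.001,0,0],
  [-0.05,-0.001,0,0],
  [-0.065,-0.001,0,0],
  [-0.078,-0.001,0,0],
  [-0.083,-0.001,0,0],
  [-0.085,-0.001,0,0],
  [-0.085,-0.001,0,0],
])

```text
time_s: 34.6
ee_pos: [540.3, 286.2, 112.7]
tool_rot: [179.9, -0.1, 90.4]
wrist_force: [2.8, 5.3, 1.0]
width: 25.2
grasp_force: 30.0
```

Request:
play_rows([
  [0,-0.02,0,0],
  [0,-0.04,0,0],
  [0,-0.055,0,0],
  [0,-0.068,0,0],
  [0,-0.076,0,0],
  [0,-0.081,0,0],
  [0,-0.084,0,0],
  [0,-0.084,0,0],
])

```text
time_s: 35.4
ee_pos: [500.6, 286.0, 112.7]
tool_rot: [179.6, -0.1, 90.3]
wrist_force: [9.4, 5.2, -4.6]
width: 25.2
grasp_force: 30.0
```

Request:
play_rows([
  [0.01,0.002,0,0],
  [0.03,0.002,0,0],
  [0.05,0.002,0,0],
  [0.065,0.002,0,0],
  [0.078,0.002,0,0],
  [0.085,0.002,0,0],
  [0.09,0.002,0,0],
  [0.092,0.002,0,0],
  [0.092,0.002,0,0],
])

```text
time_s: 36.3
ee_pos: [500.6, 326.6, 112.7]
tool_rot: [179.8, 0.5, 90.2]
wrist_force: [3.8, -8.0, 1.6]
width: 25.1
grasp_force: 30.0
```

Request:
play_rows([
  [0,0,0,0],
  [0,0,0,0],
  [0,0,0,0],
  [0,0,-0.06,0],
  [0,0,-0.16,0],
  [0,0,-0.25,0],
  [-0.1,0.04,-0.33,0],
  [-0.19,0.084,-0.366,0],
  [-0.234,0.084,-0.366,0],
  [-0.234,0.084,-0.366,0],
  [-0.234,0.084,-0.366,0],
  [-0.234,0.084,-0.366,0],
], fingers=0.3)

```text
time_s: 37.5
ee_pos: [540.7, 215.2, 294.6]
tool_rot: [-179.9, -0.0, 90.4]
wrist_force: [-0.2, 0.0, -0.9]
width: 65.5
grasp_force: 0.0
```

```bash
python3 - <<'E'
from h import *
import json
M=r.camera_model('wrist'); im=r.capture('wrist'); cv2.imwrite('pics/w6.png',cv2.resize(im[40:300,250:390],None,fx=2.2,fy=2.2)); cv2.imwrite('pics/w6full.png',im); json.dump({k:(np.array(v).tolist()) for k,v in M.items()},open('w6.json','w'))
s=r.observe(); print(s['ee_pos'],s['tool_rot'],s['width'],s['time_s'],s['wrist_force'])
H,S,V=cv2.split(cv2.cvtColor(im,cv2.COLOR_BGR2HSV))
for y in (150,-1):
  p=proj('x',(542.5,151+(85 if y>0 else -85),66),M); x0,y0=int(p[0]),int(p[1]); w=im[y0-9:y0+9,x0-9:x0+9]
  m=np.zeros(H.shape,np.uint8); m[y0-9:y0+10,x0-9:x0+10]=255; m&=np.uint8((H>5)&(H<30)&(S>70))*255
  q=cv2.findNonZero(m); q=q.reshape(-1,2); c=q.mean(0); print('pin',p.round(1),len(q),c.round(1),np.ptp(q,axis=0),onz('x',c,62,M)[:2].round(1),onz('x',c,68,M)[:2].round(1))
t=r.capture('top')[150:225,300:390]
hs=cv2.cvtColor(t,cv2.COLOR_BGR2HSV); m=np.uint8((hs[...,1]<60)&(hs[...,2]>120))*255
b=cv2.boxPoints(cv2.minAreaRect(max(cv2.findContours(m,0,2)[0],key=cv2.contourArea)))+[300,150]
P=np.array([onz('top',p,8)[:2] for p in b]); print('cover',P.mean(0),np.degrees(np.arctan2(*(P[1]-P[0])[::-1])),np.degrees(np.arctan2(*(P[2]-P[1])[::-1])))
E
```

```text
[540.68539494 215.44354771 294.49308274] [-1.79882920e+02 -3.14613862e-04  9.04571038e+01] 65.81360467185907 37.55 [-0.48099398  0.26781232 -0.27941455]
pin [321.3 160.2] 38 [320.5 161. ] [5 6] [541.5 234.4] [541.5 235.2]
pin [320.2 279.1] 49 [320.3 277.8] [ 5 10] [542.6  65.9] [542.6  69.3]
cover [ 572.76131385 -159.31645567] -15.555350639794623 -105.6836198908682
```

View pics/w6.png

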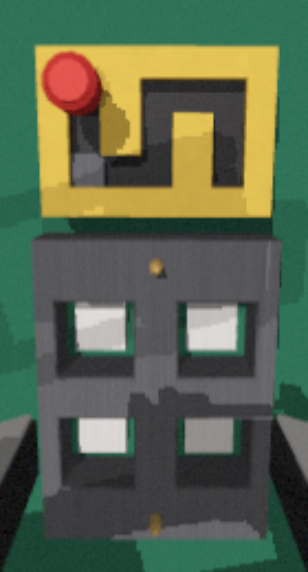

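The lever is parked at crop (70,83) and the plungers are down. The cover seems to have been nudged by about 27 mm. I'll take well edges for the jig centre and move to a matching view over the cover.

```bash
python3 - <<'E'
from h import *
import json
M=json.load(open('w6.json')); g=cv2.GaussianBlur(cv2.cvtColor(cv2.imread('pics/w6full.png'),cv2.COLOR_BGR2GRAY),(3,3),0).astype(float)
# read-off well edges (full-picture px) at z=52
R=[40+v/2.2 for v in (302,377,417,487)]; ys=[onz('x',(321,v),52,M)[1] for v in R]
print('y edges',np.round(ys,1),'centre',np.mean(ys))
for row,cs in ((194,(55,134,178,258)),(245,(62,134,177,252))):
    xs=[onz('x',(250+c/2.2,row),52,M)[0] for c in cs]; print('x edges',np.round(xs,1),np.mean(xs))
go(572.8+58*np.cos(np.radians(74.4)),-159.3+63*np.sin(np.radians(74.4)),250.5,-15.6)
E
```

```text
y edges [211.  163.  136.1  86.9] centre 149.2534064323044
x edges [479.7 528.8 556.1 605.8] 542.6155384330614
x edges [482.  528.8 556.8 605.5] 543.2648244091514
row [-0.6291  0.0904  0.0879] twist 0.1786
```

Request:
play_rows([
  [-0.06,0.01,0,0.04],
  [-0.15,0.02,0.01,0.09],
  [-0.24,0.04,0.03,0.14],
  [-0.33,0.06,0.05,0.178],
  [-0.42,0.08,0.07,0.178],
  [-0.5,0.09,0.088,0.178],
  [-0.58,0.09,0.088,0.178],
  [-0.629,0.09,0.088,0.178],
  [-0.629,0.09,0.088,0.178],
  [-0.629,0.09,0.088,0.178],
  [-0.629,0.09,0.088,0.178],
])

```text
time_s: 38.7
ee_pos: [588.6, -98.1, 251.4]
tool_rot: [-180.0, -0.0, 74.5]
wrist_force: [0.4, 0.1, -0.6]
width: 65.7
grasp_force: 0.0
```

```bash
python3 - <<'E'
from h import *
import json
M=r.camera_model('wrist'); im=r.capture('wrist'); cv2.imwrite('pics/w7.png',im); json.dump({k:(np.array(v).tolist()) for k,v in M.items()},open('w7.json','w'))
s=r.observe(); print(s['ee_pos'],s['tool_rot'],s['time_s'])
E
```

```text
[588.57962682 -98.07442347 251.54006596] [-1.79999099e+02 -3.13000498e-02  7.44775628e+01] 38.75
```

View pics/w7.png

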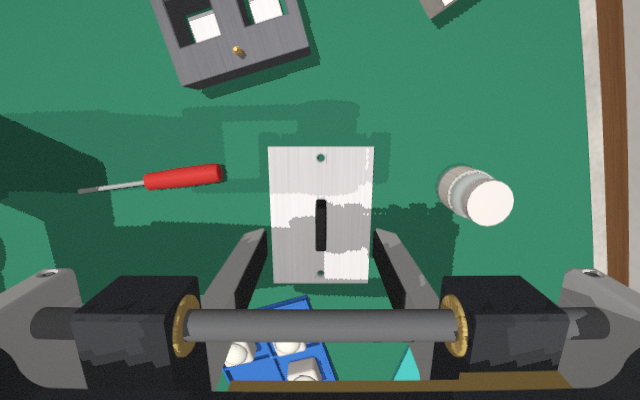

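The cover is square in view, with holes at (320,158) and (320,273) and the fin at (321,225). I'll measure it by hole centroids and plate edges.

```bash
python3 - <<'E'
from h import *
import json
M=json.load(open('w7.json')); im=cv2.imread('pics/w7.png'); hs=cv2.cvtColor(im,cv2.COLOR_BGR2HSV)
C=[]
for c in [(320,158),(320,272)]:
    x,y=c; w=255-im[y-8:y+9,x-8:x+9].max(2).astype(float); bg=np.median(w); w=np.clip(w-bg-25,0,None); gy,gx=np.mgrid[y-8:y+9,x-8:x+9]
    p=((w*gx).sum()/w.sum(),(w*gy).sum()/w.sum()); C.append(onz('x',p,6.5,M)[:2]); print(np.round(p,2),C[-1].round(1))
m=np.uint8((hs[...,1]<60)&(hs[...,2]>90))*255; k=np.zeros_like(m); k[140:290,258:384]=m[140:290,258:384]; k=cv2.morphologyEx(k,cv2.MORPH_CLOSE,np.ones((15,15)))
cn=max(cv2.findContours(k,0,2)[0],key=cv2.contourArea).reshape(-1,2)
P=np.float32([onz('x',p,8,M)[:2] for p in cn]); print('rect',cv2.minAreaRect(P))
a=C[0]-C[1]; print('hole mid',(C[0]+C[1])/2,np.hypot(*a),np.degrees(np.arctan2(a[1],a[0])))
mid=(C[0]+C[1])/2
go(mid[0],mid[1],100,-15.5); go(mid[0],mid[1],27,-15.5)
E
```

```text
[320.11 157.4 ] [595.6 -76.8]
[320.21 272.69] [ 550.3 -240.6]
rect ((573.4223022460938, -159.38299560546875), (201.53125, 178.96051025390625), 74.46168518066406)
hole mid [ 572.91827416 -158.68176927] 169.99588781811556 74.53391336859102
row [-0.1253  0.0023  0.303 ] twist -0.0002
row [-0.1254  0.0023  0.449 ] twist -0.0002
```

Request:
play_rows([
  [-0.06,0.002,0.06,0],
  [-0.125,0.002,0.15,0],
  [-0.125,0.002,0.24,0],
  [-0.125,0.002,0.32,0],
  [-0.125,0.002,0.38,0],
  [-0.125,0.002,0.42,0],
  [-0.125,0.002,0.44,0],
  [-0.125,0.002,0.45,0],
  [-0.125,0.002,0.45,0],
  [-0.125,0.002,0.45,0],
])

```text
time_s: 39.75
ee_pos: [573.7, -160.4, 28.1]
tool_rot: [179.8, 0.0, 74.4]
wrist_force: [-0.3, 0.6, -0.6]
width: 65.9
grasp_force: 0.0
```

Request:
play_rows([
  [0,0,0,0],
  [0,0,0,0],
  [0,0,0,0],
  [0,0,0,0],
  [0,0,0,0],
  [0,0,0,0],
  [0,0,0,0],
  [0,0,0,0],
  [0,0,0,0],
  [0,0,0,0],
], fingers=1)

```text
time_s: 40.75
ee_pos: [572.5, -160.4, 26.4]
tool_rot: [-180.0, -0.0, 74.3]
wrist_force: [-0.6, 0.9, 0.0]
width: 13.9
grasp_force: 30.0
```

```bash
python3 - <<'E'
from h import *
s=r.observe(); print(s['ee_pos'],s['tool_rot'],s['width'],s['wrist_force'])
E
```

```text
[ 572.46595152 -160.35422499   26.40759471] [-1.79993056e+02 -1.80362715e-03  7.43361789e+01] 13.9135175841269 [-0.60730742  0.88752522  0.03972679]
```

Request:
play_rows([
  [0,0,-0.01,0],
  [0,0,-0.03,0],
  [0,0,-0.06,0],
  [0,0,-0.1,0],
  [0,0,-0.14,0],
  [0,0,-0.18,0],
  [0,0,-0.2,0],
  [0,0,-0.2,-0.03],
  [0,0,-0.2,-0.1],
  [0,0,-0.2,-0.178],
  [0,0,-0.2,-0.178],
  [0,0,-0.2,-0.178],
])

```text
time_s: 41.95
ee_pos: [572.4, -160.3, 126.5]
tool_rot: [-180.0, -0.0, 90.2]
wrist_force: [-0.4, -0.7, -3.7]
width: 14.3
grasp_force: 30.0
```

```bash
python3 - <<'E'
from h import *
s=r.observe(); print(s['ee_pos'],s['tool_rot'],s['width'],s['wrist_force'],s['wrist_torque'])
go(542.5,148.1,125,0.35)
E
```

```text
[ 572.43155006 -160.29598732  126.51258948] [-1.79993962e+02 -1.10471935e-02  9.02051482e+01] 14.269093934613624 [-0.4008128  -0.71823639 -3.71167863] [-0.05335404  0.0709964  -0.04838181]
row [ 0.617  -0.0577  0.0032] twist -0.0016
```

Request:
play_rows([
  [0.03,-0.005,0,-0.001],
  [0.08,-0.01,0,-0.001],
  [0.15,-0.02,0,-0.001],
  [0.22,-0.03,0,-0.001],
  [0.29,-0.04,0,-0.001],
  [0.36,-0.05,0,-0.001],
  [0.43,-0.058,0,-0.001],
  [0.5,-0.058,0,-0.001],
  [0.56,-0.058,0,-0.001],
  [0.6,-0.058,0,-0.001],
  [0.617,-0.058,0,-0.001],
  [0.617,-0.058,0,-0.001],
])

```text
time_s: 43.15
ee_pos: [541.0, 149.3, 126.5]
tool_rot: [-180.0, -0.0, 90.5]
wrist_force: [0.1, -1.0, -4.3]
width: 13.8
grasp_force: 30.0
```

Request:
play_rows([
  [0,0,0,0],
  [0,0,0,0],
  [0,0,0.01,0],
  [0,0,0.02,0],
  [0,0,0.03,0],
  [0,0,0.04,0],
  [0,0,0.04,0],
  [0,0,0.04,0],
])

```text
time_s: 43.95
ee_pos: [541.5, 148.0, 106.2]
tool_rot: [-180.0, -0.0, 90.4]
wrist_force: [-1.3, -0.3, -4.1]
width: 14.1
grasp_force: 30.0
```

```bash
python3 - <<'E'
from h import *
import json
s=r.observe(); print(s['ee_pos'],s['tool_rot'],s['width'],s['wrist_force'],s['wrist_torque'])
M=r.camera_model('wrist'); im=r.capture('wrist'); sc=r.capture('scene'); cv2.imwrite('pics/w8full.png',im); json.dump({k:(np.array(v).tolist()) for k,v in M.items()},open('w8.json','w'))
cv2.imwrite('pics/w8.png',np.hstack([cv2.resize(im[60:300,230:410],(390,520)),cv2.resize(sc[190:340,300:415],(400,520))]))
go(542.5,148.1,97,0.35)
E
```

```text
[541.48663422 147.9574156  106.15508369] [-1.79969535e+02 -9.29519895e-04  9.04419459e+01] 14.138712752052397 [-1.31342504 -0.27961141 -4.09926536] [-0.05564792  0.07858362  0.01785897]
row [0.0001 0.0014 0.0195] twist 0.0011
```

View pics/w8.png

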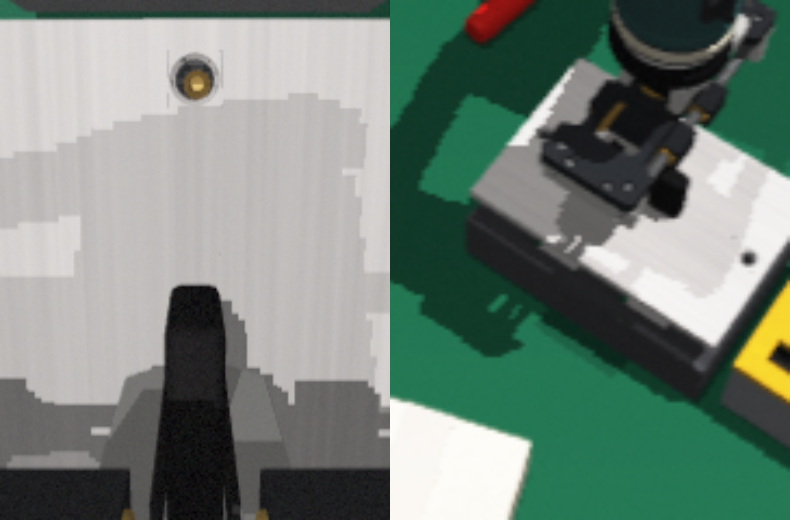

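Through the +y hole at crop (194,77) I can see the pin tip at (198,83), a small offset. Computing it:

```bash
python3 - <<'E'
from h import *
import json
M=json.load(open('w8.json')); im=cv2.imread('pics/w8full.png'); 
c=im[84:110,306:336]; cv2.imwrite('pics/w8h.png',cv2.resize(c,None,fx=18,fy=18,interpolation=cv2.INTER_CUBIC))
H,S,V=cv2.split(cv2.cvtColor(im,cv2.COLOR_BGR2HSV)); m=np.zeros(H.shape,np.uint8); m[86:108,308:334]=255
dark=m&np.uint8((V<120)|((S>70)))*255; q=cv2.findNonZero(dark).reshape(-1,2); (hc,hr)=cv2.minEnclosingCircle(q)
pin=m&np.uint8((H>5)&(H<30)&(S>70))*255; p=cv2.findNonZero(pin).reshape(-1,2); pc,pr=cv2.minEnclosingCircle(p)
print(hc,hr,q.mean(0),pc,pr,p.mean(0))
h=onz('x',hc,87.8,M)
for z in (70,66): print(h[:2],[ (onz('x',pp,z,M)-h)[:2].round(2) for pp in (pc,p.mean(0))])
E
```

```text
(318.95587158203125, 95.43382263183594) 9.78223705291748 [319.31274131  96.13899614] (320.5, 98.5) 6.670932292938232 [320.375       98.44852941]
[540.68933795 235.0723186 ] [array([ 0.93, -0.76]), array([ 0.85, -0.73])]
[540.68933795 235.0723186 ] [array([ 0.94, -0.55]), array([ 0.86, -0.52])]
```

View pics/w8h.png

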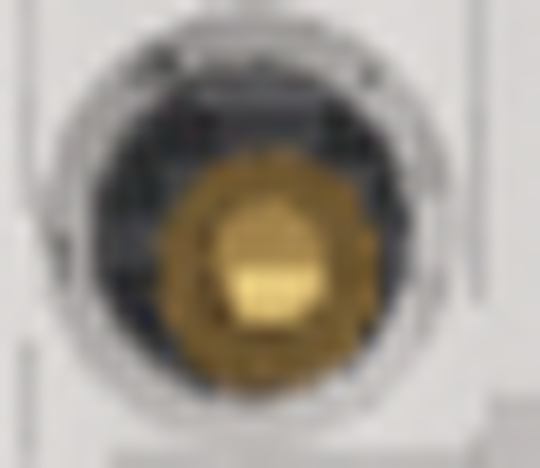

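Request:
play_rows([
  [0,0.0015,0,0],
  [0,0.0015,0.01,0],
  [0,0.0015,0.02,0],
  [0,0.0015,0.025,0],
  [0,0.0015,0.028,0],
  [0,0.0015,0.028,0],
])

```text
time_s: 44.65
ee_pos: [542.1, 148.0, 92.0]
tool_rot: [-180.0, 0.0, 90.4]
wrist_force: [-0.0, 0.3, -4.5]
width: 14.0
grasp_force: 30.0
```

Request:
play_rows([
  [0,0,0.005,0],
  [0,0,0.01,0],
  [0,0,0.015,0],
  [0,0,0.015,0],
])

```text
time_s: 45.05
ee_pos: [542.0, 147.9, 84.4]
tool_rot: [-179.9, 0.0, 90.4]
wrist_force: [-1.5, -0.1, -3.8]
width: 13.8
grasp_force: 30.0
```

Both pins are in and the forces are still nil. Lowering to seat.

Request:
play_rows([
  [0,0,0.005,0],
  [0,0,0.009,0],
  [0,0,0.012,0],
  [0,0,0.014,0],
  [0,0,0.014,0],
  [0,0,0.014,0],
])

```text
time_s: 45.65
ee_pos: [542.4, 148.0, 78.4]
tool_rot: [180.0, -0.0, 90.4]
wrist_force: [-1.7, -0.7, -0.8]
width: 14.1
grasp_force: 30.0
```

Request:
play_rows([
  [0,0,0,0],
  [0,0,0,0],
  [0,0,0,0],
  [0,0,0,0],
  [0,0,-0.05,0],
  [0,0,-0.13,0],
  [0,0,-0.22,0],
  [0,0,-0.3,0],
  [0.1,0,-0.36,0],
  [0.13,0,-0.38,0],
  [0.13,0,-0.38,0],
], fingers=0.4)

```text
time_s: 46.75
ee_pos: [542.7, 215.6, 271.3]
tool_rot: [179.7, -0.2, 90.6]
wrist_force: [-0.3, -0.9, -0.3]
width: 56.2
grasp_force: 0.0
```

```bash
python3 - <<'E'
from h import *
w=r.capture('wrist'); s=r.capture('scene')
cv2.imwrite('pics/w9.png',np.hstack([cv2.resize(w,(400,250)),cv2.resize(s[100:350,80:480],(400,250))]))
o=r.observe(); print(o['ee_pos'],o['time_s'],o['width'],o['wrist_force'])
E
```

```text
[541.83183572 212.84101196 267.66610169] 46.85 56.471195534183636 [ 0.93367559 -1.08486043  0.39791588]
```

View pics/w9.png

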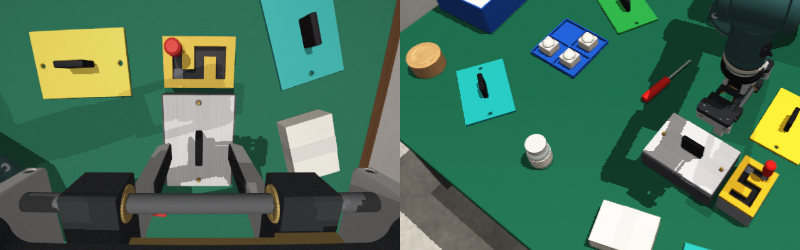

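The cover sits flush with both pins through its holes, at (198,103) and (197,180). The lever is parked at (173,47), the three heads are in the tray, and the bystanders look undisturbed. Handing in.

```bash
python3 -c "
from cell import r
print(r.close_job())"
```

```text
the job is handed in; nothing more can be done
None
```

I handed the job in at about 47 s: the three heads that were there are lens up in separate tray pockets, the lever is back in its park notch, and the cover is flush on the block over both pins. The carton, jar and screwdriver look undisturbed in the last picture, and the hand-in gave no verdict.

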